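Hold the jam-pot bin open by its lever, then ease the lid shut

ROBOT

A 6-joint arm with a two-finger parallel gripper is mounted at the origin on the work surface. World frame = base frame: x ahead of the robot, y to its left, z up, the work surface at z = 0. Lengths are in m, angles in rad, forces in N, time in s.
With the tool pointing down it reaches from about 0.35 to 0.875 m from the base axis. Payload 4.2 kg.
Tool frame: the origin (TCP) lies at the very end of the fingers, on their centre line; the grasp point (between the pads) lies 19 mm behind it; z points along the fingers, y is the direction in which the jaws open and shut (so a half turn about z gives the same grasp; the last joint's range is limited). The gripper opens to 85 mm and grips with 20 to 120 N. Pads are 22 mm wide; open, the fingers measure 114 mm over their backs; the gripper's body (76 mm by 85 mm) begins 54 mm behind the grasp point. The pads swing forward as they close: fully open they stand 13 mm farther back than shut.
Start: joints at [-0.92, 0.385, 0.008, 0, -1.194, -0.259], TCP at [0.239, -0.578, 0.231] pointing down, gripper open.
Joint ranges: [-3.14, 3.14], [-1.21, 2.06], [-1.07, 1.41], [-3.16, 2.05], [-2.99, -0.16], [-3.1, 3.1]. Speed limits (rad/s): [2.79, 2.79, 3.14, 3.14, 3.14, 3.14].

INTERFACE

Orientations are given as a unit quaternion [x, y, z, w].
In Python, from station import bot, capture, nets gives the robot as it stands.
- The arm moves only by the shell command python3 -m inch 'ROWS' [OPENING] [FORCE]. ROWS is JSON, a list that holds one entry, the list of rows, each a list of 6 numbers: the shift along the tool's x, y, z in mm, then the turn, a rotation vector about the tool's x, y, z in rad. In form: [[[x, y, z, wx, wy, wz], ...]]. A call has 1 to 20 rows; each row is the pose to reach, as a shift and turn from the pose commanded when the call began, along the tool's axes at that moment; what a row does not reach only later rows make up. A row lasts 1/12 s, in which the tool goes at most 41.7 mm and 7.16 degrees, less where a joint would pass 70% of its speed; a pose out of reach is approached as far as the arm can. A call with a gripper value outside its range is refused whole. OPENING is the opening, from 0 (shut) to 1 (fully open), set as the call begins (- or left out, the last holds). The fingers move at their own pace and stop on an object; FORCE is the grip in N (left out, the last holds). Time passes only in rows, so rows that repeat a pose let the fingers close. It gives the time, the measured TCP pose, the force and the opening at its end, in the units of the state.
- bot.get_obs(): the state, without advancing time (a new reading comes with each control period).
- capture(name): name is "side" or "top" or "wrist"; returns a dict with "img" (384x512x3 uint8, blue, green, red), "fx", "fy", "cx", "cy" (pixels), "k1" (the pictures are not rectified: a ray, as slopes to the right and down, at radius r is drawn at 1 + k1 r^2 times it, then the intrinsics apply), "R" (3x3) and "t" (3): a world point X has camera coordinates R X + t. Camera axes: x right, y down, z forward; pixel columns grow to the right and rows downward; lengths in m; the calibration is good to about 2 mm. A picture is of the moment at which its call begins. There is no depth.
- bot.sign_off(): hands the job in, once; it reports no verdict.
Trained networks look in the newest picture that a camera, given by its name, has taken for a name from the list of things; names that differ only in an ending like _2 or _b are one class to them, and where a whole thing is asked for, a point or a joint stands for the part that bears it (a point fixed in the world has none). Each returns a list of dicts, best first, with "conf" (0 to 1); they miss things now and then, are a little off and sometimes report something else, mostly with a low value. They report only what shows in the picture. A call takes as long as a camera call.
- nets.search_frame(query, camera): "pixel" ([row, column] in pixels, amid what is visible of it).
- nets.outline_of(query, camera): "pixels" (384x512 bool, what is visible of it) and "pixel" ([row, column] in pixels, amid what is visible of it).
The state is a dict: "time": time; "joints": joint angles; "qvel": joint speeds; "effort": joint torques, N m; "tcp_pos": TCP position; "tool_rot": TCP orientation; "wrist_force": force on the tool from outside, world axes, zero at the start; "moment": the same for the moment, N m; "width": finger opening in m.
Only numpy, scipy, OpenCV 4.12 (cv2) and the standard library are available. Lean on these libraries where they do the work, as an engineer would, in place of code of your own. Each camera call takes 0.05 s, during which the arm holds its last target.

TASK

The wider of the two steel lever-lid bins on the packing counter holds the jam pots: press its front lever down with a fingertip until its lid stands fully open, and keep it open for about three seconds so that the baker can take pots out. Then let the lever come up slowly under the finger, over two seconds or more, so that the lid settles fully shut without slamming, and move clear. Work it only by the lever, pressing and not gripping it; do not touch the lid, leave the narrow bin shut and leave everything else on the counter where it stands.

Things in the scene. Friction and masses are not known exactly. Their poses are not given: they have to be found in the camera images.
- wide_bin: the wider bin (fixed): open-topped stainless box 200 mm deep (its x) by 200 mm wide (its y), rim 130 mm high, with a flat steel lid. Origin at the centre of its underside on the counter; its x axis points from the lever side to the hinge side (the lever sticks out to x = -193 mm, towards the robot), z up
- wide_lever: the wide bin's steel U-lever, turning about a level axis (the bin's y) through its own origin at x = -20 mm, z = 62 mm in the bin's frame. Side bars along the walls lift the lid by push rods at the rear; in front is one press pad. At rest it slopes up to the pad by 0.21 rad; fully pressed (0.46 rad on) it slopes down by 0.25. It comes back up by itself; pressing takes 3 to 12 N at the pad
- wide_press (a point): centre of the top of the wide bin's press pad, a black ribbed rubber-topped plate 40 mm (bin x) by 60 mm (bin y), 7 mm thick, 71 mm in front of the bin's front wall. It moves with the lever: at rest at x = -171 mm, z = 96 mm in the bin's frame; with the lid fully open at x = -171 mm, z = 26 mm, 71 mm lower
- wide_hinge (a joint): opening angle of the wide bin's lid (rad): 0 shut, 1.30 fully open (lever at its stop). The lid is linked to the lever both ways: 2.5 rad of lid per rad of lever at the start, 3.7 near the end. It is heavy and has no damper: let go, it falls shut within a fraction of a second and slams
- wide_lid: the wide bin's lid, a flat steel cover 208 mm (x) by 210 mm (y), hinged along the bin's rear rim (x = 98 mm, z = 135 mm in the bin's frame; origin on the hinge axis) and swinging up and away from the robot; fully open its front edge is about 335 mm above the counter
- narrow_bin: the narrow bin (fixed), of the same make, height and depth but only 120 mm wide (its y), holding wooden spoons; origin and axes as for the wide bin. Its lever is like the wide one's, with a pad 46 mm wide
- narrow_hinge (a joint): opening angle of the narrow bin's lid (rad): 0 shut, 1.30 fully open
- dredger: loose aluminium shaker, 57 mm across and 89 mm tall, origin at the centre of its base; stands beside the wide bin's side wall
- pot: loose jam pot with foil lid, 49 mm across and 27 mm tall, origin at the centre of its base; stands beside the wide bin, on the side away from the shaker
- glass: loose tea glass, 62 mm across and 85 mm tall, origin at the centre of its base; stands in front of the narrow bin's lever
- tongs: loose steel serving tongs, 210 mm long, 18 mm high, lying on the counter in front of and between the bins, jaws towards the robot; origin under their middle
- scraper: loose bench scraper, 110 by 130 mm, 17 mm high, lying flat at the right; origin under its blade
- simit_a: loose sesame bread ring, 124 mm across and 32 mm high, on a wooden board at the left; origin at the centre of its underside
- simit_b: second loose bread ring of the same size on the same board

How it is judged:
On the way, in this order (a step that is already met when the one before it is completed fails the run):
1. the wide bin's lid is held fully open (over 1.15 rad) for 2 s by the fingers on its lever (value of joint wide_hinge above 1.15 rad and contact force between the fingers and wide_lever above 0.5 N), for 2 s.
2. on the way down the lid is still carried by the fingers on the lever when it is less than a quarter open (value of joint wide_hinge between 0.03 and 0.32 rad and contact force between the fingers and wide_lever above 0.5 N), for 0.05 s.
At the end, for the whole second after the job is handed in: the wide bin's lid was held fully open (over 1.15 rad) for at least 2 s, was let down without ever falling faster than 2.4 rad/s, and both lids are fully shut (below 0.03 rad) (value of joint each of wide_hinge, narrow_hinge below 0.03 rad); the robot touches nothing.
It fails at once if the wide lid drops or slams (falls faster than 2.4 rad/s) (velocity of joint wide_hinge below -2.4 rad/s).
It fails at once if the robot pushes the lid itself instead of the lever (contact force between any of the fingers, the arm and wide_lid above 2 N).
It fails at once if the press pad is gripped between the fingers (distance between the grasp point and wide_press below 0.035 m and z of the grasp point in the frame of wide_press below 0.003 m).
It fails at once if the narrow bin is opened (value of joint narrow_hinge above 0.15 rad).
It fails at once if a thing on the counter is moved by more than 25 mm or lifted (distance of any of dredger, pot, glass, tongs, scraper, simit_a, simit_b from where it was at the start of the episode above 0.025 m).
It also fails if it takes over 48 s, if anything falls off the work surface, if the arm or the gripper's body presses on something with over 40 N, if the wrist force passes 120 N, or if a joint passes its speed limit or range.

## Working session

There is one attempt and no reset: what is moved stays moved. The work goes in short steps, Python scripts to look and compute and a shell command to move; the robot and the scene stay as the last step left them, time stands still between calls to the robot, and variables do not carry over. Pictures are saved under pics/ and viewed, and the job is handed in when it is done.

```bash
ls; mkdir -p pics; python3 - <<'E'
from station import bot, capture, nets
import cv2
print(bot.get_obs())
for c in ("side","top","wrist"):
    d=capture(c); cv2.imwrite(f"pics/{c}0.png",d["img"]); print(c,d["fx"],d["k1"],d["R"],d["t"])
    for n in ("wide_press","wide_lever","wide_bin","wide_lid","narrow_bin","dredger","pot","glass","tongs"):
        print(n,[(r["pixel"],round(r["conf"],2)) for r in nets.search_frame(n,c)][:3])
E
```

```text
pics
{'time': 0.0, 'joints': array([-9.20422965e-01,  3.85534156e-01,  6.60770181e-03, -5.02921172e-04,
       -1.19397780e+00, -2.58598298e-01]), 'qvel': array([ 0.00116119,  0.00230498,  0.00054291, -0.00139355, -0.00075765,
       -0.00034574]), 'effort': array([-1.24023518e-03, -3.92288411e+01,  1.88397878e+01,  4.18621480e+00,
       -4.73655018e-03, -1.70327394e-05]), 'tcp_pos': array([ 0.23843546, -0.57709488,  0.23022742]), 'tool_rot': array([-1.94546055e-01,  9.80892791e-01,  1.04957439e-03, -2.52694972e-04]), 'wrist_force': array([-0.42106119,  0.26641798, -0.14632589]), 'moment': array([ 0.1008285 , -0.00811446, -0.00310271]), 'width': 0.08496125340438038}
side 363.2961783136499 0.0068387028624512505 [[-0.9362549  -0.35085507  0.01809664]
 [-0.19350495  0.47200425 -0.86009757]
 [ 0.2932279  -0.80877235 -0.50980848]] [0.51424558 0.19969305 1.24731695]
wide_press [([176.9, 256.6], 0.92)]
wide_lever [([158.1, 235.3], 0.72), ([182.6, 249.7], 0.66)]
wide_bin [([168.5, 240.3], 0.82), ([200.0, 238.4], 0.72)]
wide_lid [([157.2, 236.0], 0.86)]
narrow_bin [([230.1, 216.7], 0.76)]
dr
[... 309 characters left out ...]
15387219]
wide_press [([197.1, 321.6], 0.58)]
wide_lever [([195.8, 320.1], 0.96), ([185.1, 186.7], 0.29)]
wide_bin [([156.2, 325.1], 0.87)]
wide_lid []
narrow_bin [([193.5, 190.4], 0.58), ([196.1, 321.5], 0.48)]
dredger [([172.9, 367.8], 0.47), ([189.6, 192.7], 0.45)]
pot []
glass [([262.0, 199.5], 0.76), ([184.1, 189.0], 0.69)]
tongs [([215.4, 262.5], 0.71)]
wrist 290.7470336305332 0.014754639137176648 [[-3.81903574e-01  9.24201957e-01  6.34498326e-04]
 [ 8.73239180e-01  3.60619470e-01  3.27729968e-01]
 [ 3.02659865e-01  1.25715315e-01 -9.44771224e-01]] [ 0.62514146 -0.04332171  0.38157176]
wide_press []
wide_lever []
wide_bin []
wide_lid []
narrow_bin []
dredger []
pot []
glass []
tongs []
```

View pics/top0.png

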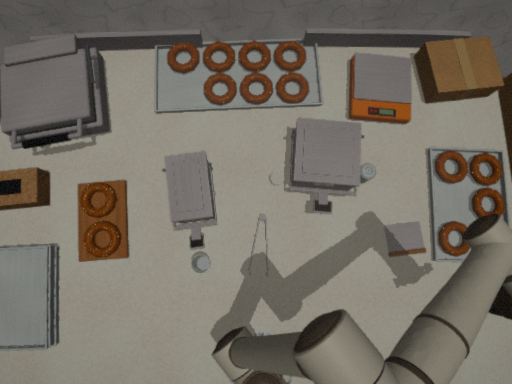

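View pics/side0.png

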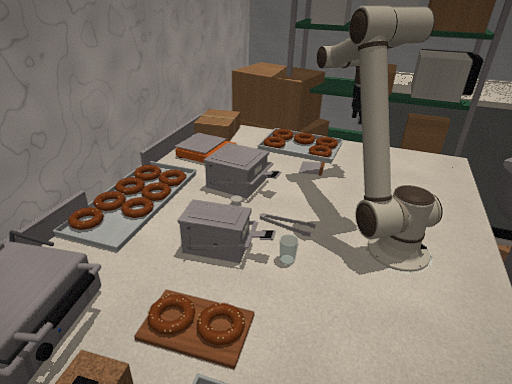

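The top view shows the wide bin at about (row 155, col 327) with its black pad near (205, 321). The narrow bin is at (190, 190), the dredger at (172, 368), the pot at (178, 276) and the tongs at (245, 260). I'll zoom in on these next.

```bash
cat > h.py <<'E'
import numpy as np, cv2
def proj(d,X):
    X=np.atleast_2d(X)@np.array(d["R"]).T+d["t"]
    s=X[:,:2]/X[:,2:]; r2=(s**2).sum(1,keepdims=True); s=s*(1+d["k1"]*r2)
    return np.c_[d["cy"]+d["fy"]*s[:,1], d["cx"]+d["fx"]*s[:,0]]
def ray(d,rc):
    p=np.array([(rc[1]-d["cx"])/d["fx"],(rc[0]-d["cy"])/d["fy"]]); s=p.copy()
    for _ in range(20): s=p/(1+d["k1"]*(s@s))
    R=np.array(d["R"]); o=-R.T@np.array(d["t"]); v=R.T@np.r_[s,1]; return o,v
def onz(d,rc,z):
    o,v=ray(d,rc); return o+v*(z-o[2])/v[2]
E
python3 - <<'E'
from station import bot, capture, nets
import cv2,numpy as np
from h import *
T=capture("top");S=capture("side")
a=cv2.resize(T["img"][110:220,265:385],None,fx=5,fy=5,interpolation=cv2.INTER_CUBIC);cv2.imwrite("pics/tz.png",a)
a=cv2.resize(S["img"][135:215,190:300],None,fx=7,fy=7,interpolation=cv2.INTER_CUBIC);cv2.imwrite("pics/sz.png",a)
for c,d in(("top",T),("side",S)):
  for n in("wide_press","wide_lever","wide_lid","wide_bin"):
    for r in nets.outline_of(n,c)[:2]:
        m=r["pixels"]; ys,xs=np.nonzero(m); print(c,n,r["conf"],r["pixel"],m.sum(),ys.min(),ys.max(),xs.min(),xs.max())
print(onz(T,[205,321.5],.096),onz(S,[174,275],.096))
E
```

```text
top wide_press 0.69 [198.8, 319.9] 560 135 213 291 355
top wide_press 0.59 [237.3, 404.5] 1169 221 256 384 425
top wide_lever 0.69 [195.1, 320.4] 607 172 213 290 354
top wide_lid 0.61 [151.9, 327.3] 4265 117 186 293 363
top wide_bin 0.95 [158.6, 323.4] 5319 117 213 290 362
side wide_press 0.63 [156.8, 236.0] 1192 143 172 205 268
side wide_press 0.53 [174.3, 261.2] 308 162 185 211 280
side wide_lever 0.73 [179.7, 257.0] 358 162 186 211 279
side wide_lid 0.86 [158.7, 233.7] 1194 143 172 204 267
side wide_bin 0.75 [169.1, 236.2] 2813 143 197 204 278
side wide_bin 0.59 [331.9, 220.2] 1201 303 344 198 243
[ 0.51944562 -0.20743803  0.096     ] [ 0.50442905 -0.20661429  0.096     ]
```

View pics/tz.png

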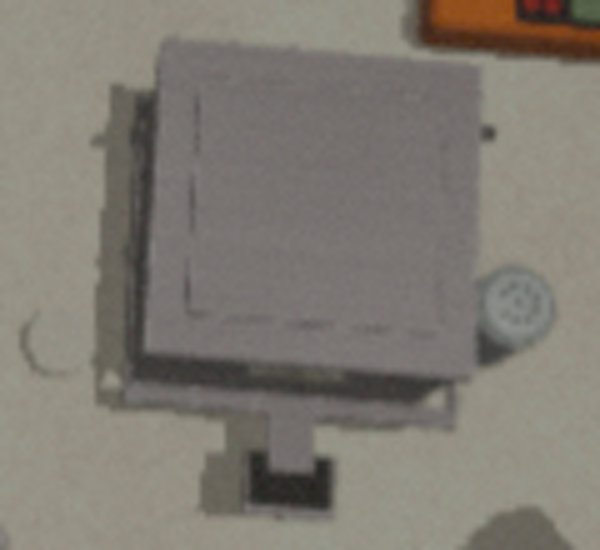

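View pics/sz.png

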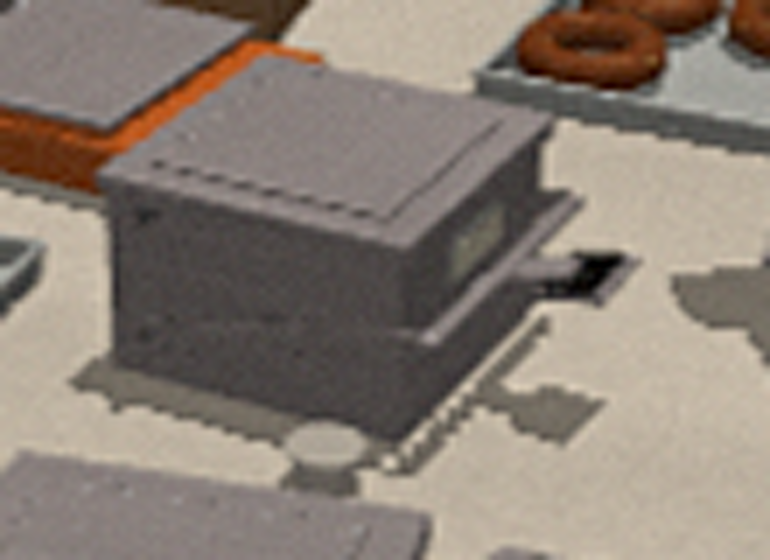

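```bash
python3 - <<'E'
from station import bot, capture, nets
import cv2,numpy as np
from scipy.optimize import least_squares
from h import *
T=capture("top");S=capture("side")
tz=lambda u,v:[110+(v+.5)/5-.5,265+(u+.5)/5-.5]
sz=lambda u,v:[135+(v+.5)/7-.5,190+(u+.5)/7-.5]
zt=.138
pz=.096
L=dict(FL=(-.110,.105,zt),FR=(-.110,-.105,zt),BL=(.098,.105,zt),BR=(.098,-.105,zt),
 PL=(-.190,.03,.1),PR=(-.190,-.03,.1))
obs=[(T,'FL',tz(147,353)),(T,'FR',tz(472,379)),(T,'BR',tz(481,66)),(T,'BL',tz(163,39)),(T,'PL',tz(247,508)),(T,'PR',tz(334,512)),
(S,'FL',sz(405,247)),(S,'BL',sz(100,180)),(S,'FR',sz(552,123)),(S,'BR',sz(275,57)),(S,'PR',sz(636,262)),(S,'PL',sz(600,304))]
def W(q,p):
    c,s=np.cos(q[2]),np.sin(q[2]);return np.array([q[0]+c*p[0]-s*p[1],q[1]+s*p[0]+c*p[1],p[2]])
f=lambda q,o=obs:np.concatenate([(proj(d,W(q,L[k]))[0]-rc) for d,k,rc in o])
for o in(obs,obs[:6],obs[6:]):
    r=least_squares(f,[.68,-.2,0],args=(o,),loss='soft_l1');print(r.x,np.round(f(r.x,o).reshape(-1,2),1).tolist())
q=least_squares(f,[.68,-.2,0],loss='soft_l1').x
print("press",W(q,(-.171,0,.096)))
print("dredger",onz(T,[170.5,368.5],.089),"glass",onz(T,[262,200],.085),"tongs",onz(T,[215,262],.01),onz(T,[275,268],.01), onz(T,[275,250],.01))
a=np.array([bot.get_obs()[k] for k in("tcp_pos",)]);print(a)
E
```

```text
[ 0.6896756  -0.22951647 -0.1043258 ] [[1.0, -0.8], [1.3, 0.3], [1.4, 0.3], [1.0, -0.1], [-1.3, -0.5], [-0.6, 0.6], [0.9, 0.5], [-0.4, -0.5], [-0.5, 0.6], [0.0, -1.0], [-1.9, -1.6], [-2.0, -2.0]]
[ 0.69195763 -0.22951971 -0.10076551] [[0.4, -0.8], [0.5, 0.4], [0.6, 0.2], [0.5, -0.2], [-2.0, -0.3], [-1.4, 0.8]]
[ 0.68451843 -0.22491321 -0.11968251] [[1.7, 0.7], [0.1, 0.0], [0.3, 1.6], [0.5, 0.1], [-0.9, -0.9], [-1.0, -1.5]]
press [ 0.51960533 -0.2117091   0.096     ]
dredger [ 0.63221958 -0.37297042  0.089     ] glass [0.34812824 0.18453579 0.085     ] tongs [ 0.50057988 -0.01742497  0.01      ] [ 0.29803768 -0.03225435  0.01      ] [0.29963456 0.0280551  0.01      ]
[[ 0.23866348 -0.57762734  0.23131772]]
```

The fit puts the wide press pad at about (0.518, -0.211, 0.096) with bin yaw of about -0.105. I'll move above the pad with the fingers shut.

```bash
python3 -m inch '[[[-10,6,0,0,0,0.03],[-30,18,0,0,0,0.06],[-55,33,0,0,0,0.1],[-80,48,0,0,0,0.14],[-105,63,0,0,0,0.18],[-130,78,0,0,0,0.22],[-155,93,0,0,0,0.26],[-180,108,0,0,0,0.3],[-205,123,0,0,0,0.34],[-230,138,5,0,0,0.38],[-255,153,10,0,0,0.42],[-280,168,20,0,0,0.46],[-305,183,30,0,0,0.49],[-330,198,40,0,0,0.496],[-350,210,50,0,0,0.496],[-368,221,58,0,0,0.496],[-381,229,60,0,0,0.496],[-386,232,60,0,0,0.496],[-386,232,60,0,0,0.496]]]' 0 40
cat > st.py <<'E'
from station import bot, capture, nets
import cv2,numpy as np,sys
from scipy.spatial.transform import Rotation as Ro
o=bot.get_obs();R=Ro.from_quat(o["tool_rot"]).as_matrix()
print(o["time"],o["tcp_pos"],o["width"],o["wrist_force"]);print(R.round(3))
print("to pad-5mm, tool mm:",(R.T@(np.array([.512,-.210,.096])-o["tcp_pos"])*1000).round(1))
for c in sys.argv[2:]:
    d=capture(c);cv2.imwrite(f"pics/{c}{sys.argv[1]}.png",cv2.resize(d["img"],None,fx=1.5,fy=1.5,interpolation=cv2.INTER_CUBIC))
E
python3 st.py 1 side wrist top
```

```text
time: 3.68
tcp_pos: [0.5076, -0.215, 0.1713]
tool_rot: [0.051, 0.999, -0.0, 0.0]
wrist_force: [0.7, 0.2, -0.3]
width: -0.0003
3.6833 [ 0.507602   -0.21503064  0.17133571] -0.00028402124140291786 [ 0.69453085  0.16127784 -0.25369176]
[[-0.995  0.102  0.   ]
 [ 0.102  0.995 -0.   ]
 [-0.    -0.    -1.   ]]
to pad-5mm, tool mm: [-3.9  5.5 75.3]
```

View pics/wrist1.png

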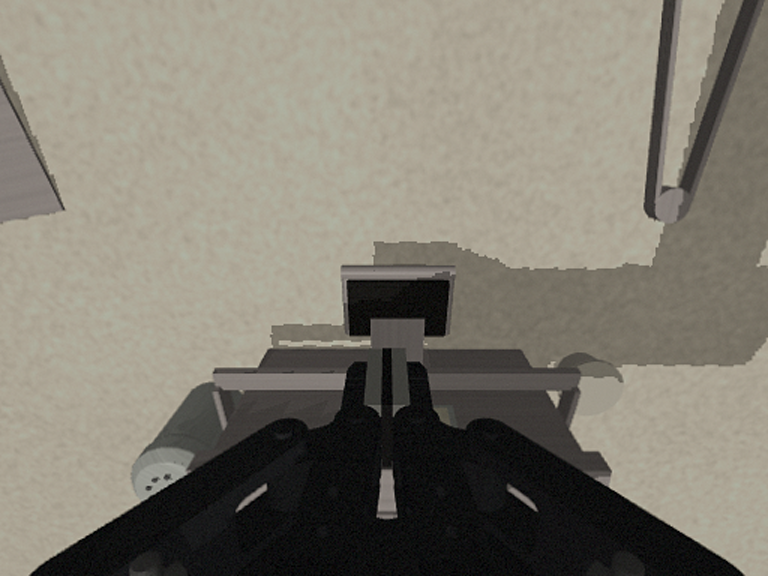

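View pics/side1.png

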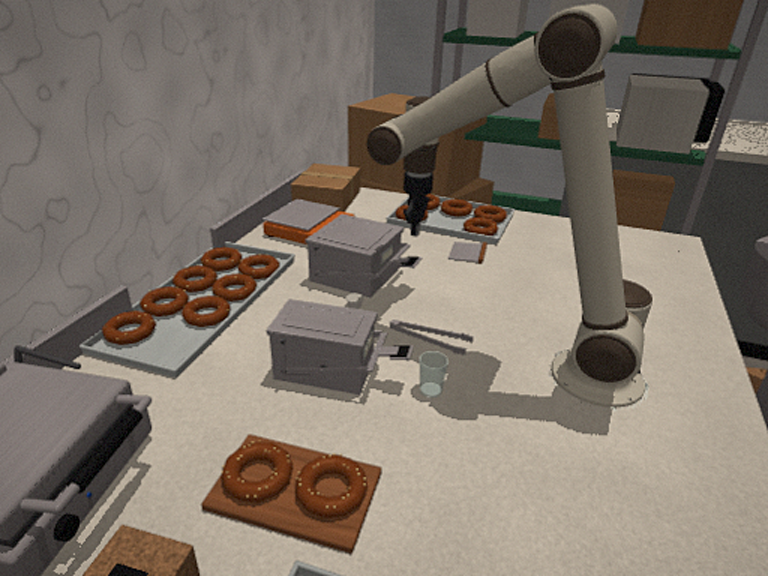

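The wrist view shows the pad at about x 343–455, y 266–337 (enlarged by 1.5), with the fingertips lined up beside it. I'll use this view to refine the pad position.

```bash
python3 - <<'E'
from station import *; from h import *
d=capture("wrist")
e=lambda x,y:[(y+.5)/1.5-.5,(x+.5)/1.5-.5]
for n,x,y,z in(("outerL",456,268,.101),("outerR",341,268,.101),("blackouterL",449,280,.1),("blackouterR",347,280,.1),("innerL",449,336,.092),("innerR",346,336,.092)): print(n,onz(d,e(x,y),z).round(4))
o=bot.get_obs()["tcp_pos"]; print(o,proj(d,o)*1.5)
E
```

```text
outerL [ 0.4941 -0.1792  0.101 ]
outerR [ 0.4879 -0.2379  0.101 ]
blackouterL [ 0.5006 -0.183   0.1   ]
blackouterR [ 0.495  -0.2359  0.1   ]
innerL [ 0.537 -0.184  0.092]
innerR [ 0.5309 -0.242   0.092 ]
[ 0.50645342 -0.21654555  0.17174411] [[366.74581384 385.78514349]]
```

```bash
python3 -m inch '[[[-1,2,8,0,0,0],[-2,4,22,0,0,0],[-3,5,36,0,0,0],[-3,5,48,0,0,0],[-3,5,56,0,0,0],[-3,5,60,0,0,0],[-3,5,62,0,0,0],[-3,5,62,0,0,0]]]'; python3 st.py 2 side
```

```text
time: 4.55
tcp_pos: [0.5103, -0.2114, 0.1092]
tool_rot: [0.052, 0.999, -0.0, -0.0]
wrist_force: [-0.3, -0.7, 0.0]
width: -0.0001
4.55 [ 0.51026025 -0.21136736  0.1091588 ] -0.00012688895614904714 [-0.32868181 -0.73888796  0.04872763]
[[-0.995  0.104 -0.   ]
 [ 0.104  0.995 -0.   ]
 [ 0.    -0.    -1.   ]]
to pad-5mm, tool mm: [-1.6  1.5 13.2]
```

```bash
python3 -m inch '[[[0,0,2,0,0,0],[0,0,4,0,0,0],[0,0,6,0,0,0],[0,0,8,0,0,0],[0,0,10,0,0,0],[0,0,12,0,0,0],[0,0,14,0,0,0],[0,0,16,0,0,0],[0,0,18,0,0,0],[0,0,20,0,0,0],[0,0,22,0,0,0],[0,0,24,0,0,0],[0,0,26,0,0,0],[0,0,28,0,0,0],[0,0,30,0,0,0],[0,0,32,0,0,0],[0,0,34,0,0,0],[0,0,36,0,0,0],[0,0,38,0,0,0],[0,0,40,0,0,0]]]'; python3 st.py 3 side
```

```text
time: 6.27
tcp_pos: [0.5078, -0.2111, 0.0696]
tool_rot: [0.052, 0.999, 0.0, -0.003]
wrist_force: [-5.8, 1.4, 9.0]
width: 0.0001
6.2667 [ 0.5078438  -0.21105188  0.06959682] 0.00014628091369470314 [-5.76675387  1.43803159  9.02564692]
[[-0.995  0.104 -0.005]
 [ 0.104  0.995  0.   ]
 [ 0.006 -0.    -1.   ]]
to pad-5mm, tool mm: [ -3.9   1.5 -26.4]
```

View pics/side3.png

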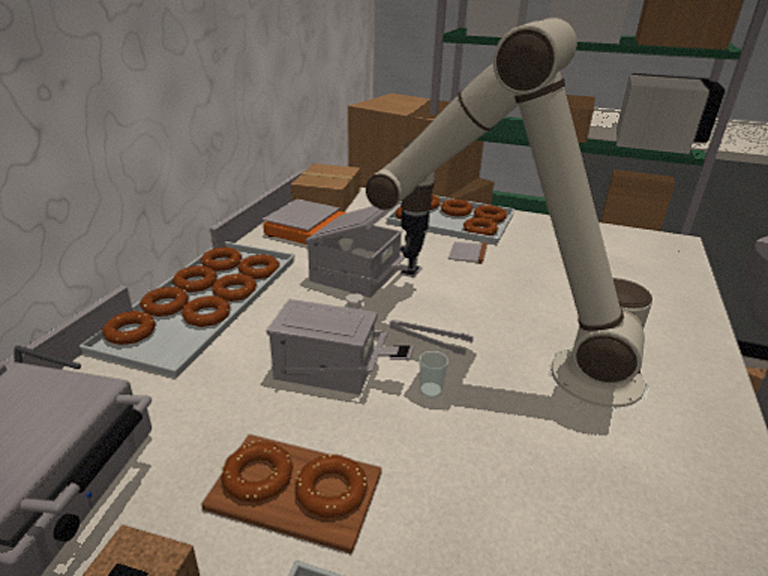

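The lid is partly open, about 0.6 rad. In the side view the wrist joint (385, 190) appears close to the lid's front edge, so I'll check that clearance before going on.

```bash
python3 - <<'E'
from station import *; from h import *
T=capture("top");S=capture("side")
o=bot.get_obs();p=o["tcp_pos"];print(o["joints"],o["wrist_force"])
for z in(0,.1,.2,.27,.3):
    q=p+[0,0,z]; print(z,"top",proj(T,q)[0],"side",proj(S,q)[0])
q=np.array([.6875,-.228,0]);c,s=np.cos(-.105),np.sin(-.105)
for th in(.4,.5,.6,.7,.8,1.3):
  for y in(.105,-.105):
    x=.098-.208*np.cos(th);X=np.array([q[0]+c*x-s*y,q[1]+s*x+c*y,.135+.208*np.sin(th)]);print(th,y,X.round(3),"top",proj(T,X)[0].round(),"side",proj(S,X)[0].round())
cv2.imwrite("pics/t3z.png",cv2.resize(T["img"][90:290,240:440],None,fx=3,fy=3,interpolation=cv2.INTER_CUBIC))
cv2.imwrite("pics/s3z.png",cv2.resize(S["img"][90:210,190:330],None,fx=5,fy=5,interpolation=cv2.INTER_CUBIC))
E
```

```text
[-9.90053927e-02  4.34051430e-01 -3.77564495e-01  1.40712348e-04
 -7.64647060e-01 -1.57626315e+00] [-5.43929409  0.73009874  6.63883557]
0 top [209.51158433 321.21666324] side [178.97792398 274.15071451]
0.1 top [205.53305585 327.60008955] side [157.39660259 275.52776742]
0.2 top [200.75564227 335.25793989] side [134.27008614 277.00482183]
0.27 top [196.79839669 341.59501229] side [117.06875362 278.10438638]
0.3 top [194.9136695 344.6112324] side [109.42195962 278.59345186]
0.4 0.105 [ 0.605 -0.114  0.216] top [171. 296.] side [152. 245.]
0.4 -0.105 [ 0.583 -0.323  0.216] top [177. 367.] side [135. 267.]
0.5 0.105 [ 0.614 -0.115  0.235] top [167. 297.] side [147. 243.]
0.5 -0.105 [ 0.592 -0.324  0.235] top [173. 369.] side [130. 265.]
0.6 0.105 [ 0.625 -0.116  0.252] top [161. 298.] side [142. 240.]
0.6 -0.105 [ 0.603 -0.325  0.252] top [168. 371.] side [126. 263.]
0.7 0.105 [ 0.638 -0.117  0.269] top [156. 299.] side [138. 237.]
0.7 -0.105 [ 0.616 -0.326  0.269] top [162. 373.] side [121. 260.]
0.8 0.105 [ 0.652 -0.119  0.284] top [149. 300.] side [133. 234.]
0.8 -0.105 [ 0.63  -0.328  0.284] top [156. 375.] side [118. 258.]
1.3 0.105 [ 0.741 -0.128  0.335] top [112. 305.] side [117. 214.]
1.3 -0.105 [ 0.719 -0.337  0.335] top [119. 382.] side [103. 239.]
```

View pics/t3z.png

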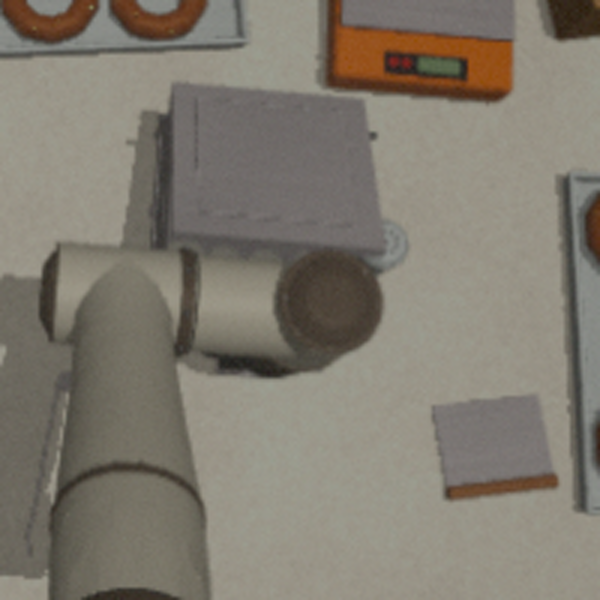

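View pics/s3z.png

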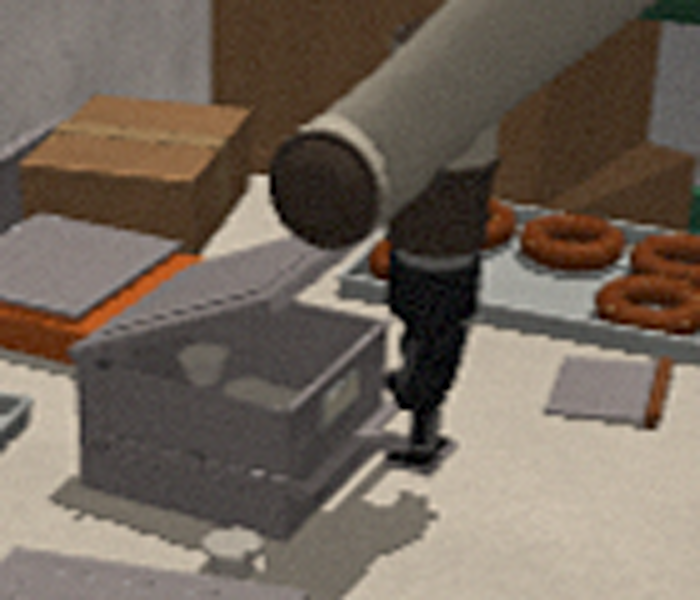

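The top view shows that the wrist tube lies across (along y), directly above the TCP. It is about 5 cm clear of the lid edge, which is moving away. I'll continue pressing to the stop.

```bash
python3 -m inch '[[[0,0,2,0,0,0],[0,0,4,0,0,0],[0,0,6,0,0,0],[0,0,8,0,0,0],[0,0,10,0,0,0],[0,0,12,0,0,0],[0,0,14,0,0,0],[0,0,16,0,0,0],[0,0,18,0,0,0],[0,0,20,0,0,0],[0,0,22,0,0,0],[0,0,24,0,0,0],[0,0,26,0,0,0],[0,0,28,0,0,0],[0,0,30,0,0,0],[0,0,32,0,0,0],[0,0,34,0,0,0],[0,0,36,0,0,0],[0,0,38,0,0,0],[0,0,39,0,0,0]]]'; python3 st.py 4 side top
```

```text
time: 8.08
tcp_pos: [0.511, -0.2114, 0.031]
tool_rot: [0.052, 0.999, -0.0, 0.001]
wrist_force: [-1.6, 0.0, 6.8]
width: 0.0
8.0833 [ 0.51095351 -0.21138402  0.03102649] 6.609938522113621e-06 [-1.59256543  0.04681522  6.76572811]
[[-0.995  0.103  0.001]
 [ 0.103  0.995 -0.001]
 [-0.001 -0.001 -1.   ]]
to pad-5mm, tool mm: [ -1.    1.5 -65. ]
```

View pics/side4.png

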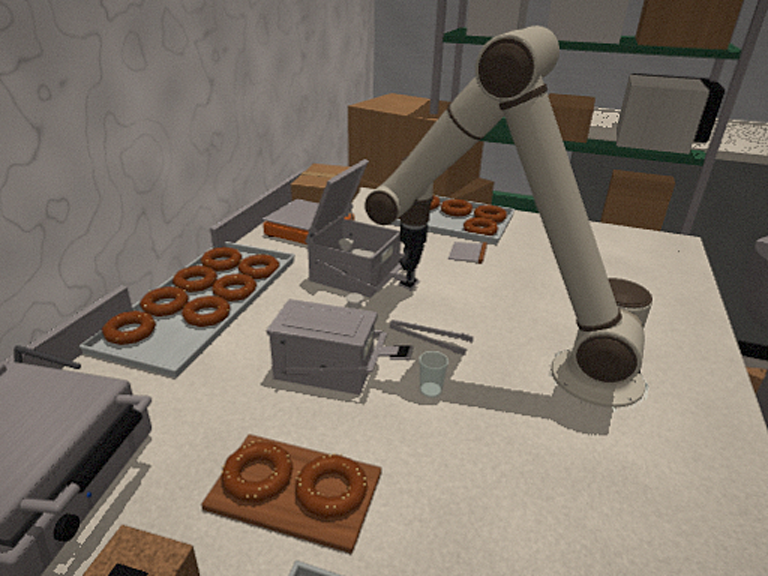

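The lid is nearly fully open. I'll creep on to the stop.

```bash
python3 -m inch '[[[0,0,1,0,0,0],[0,0,2,0,0,0],[0,0,3,0,0,0],[0,0,4,0,0,0],[0,0,4,0,0,0],[0,0,4,0,0,0]]]'; python3 -m inch '[[[0,0,0.5,0,0,0],[0,0,1,0,0,0],[0,0,1,0,0,0],[0,0,1,0,0,0]]]'
```

```text
time: 8.68
tcp_pos: [0.5117, -0.2114, 0.0271]
tool_rot: [0.052, 0.999, -0.0, 0.002]
wrist_force: [1.2, -1.7, 3.4]
width: -0.0002
time: 9.02
tcp_pos: [0.512, -0.2114, 0.0262]
tool_rot: [0.052, 0.999, -0.0, 0.002]
wrist_force: [1.7, -0.0, 4.9]
width: 0.0001
```

```bash
python3 -m inch '[[[0,0,0.5,0,0,0],[0,0,1,0,0,0],[0,0,1,0,0,0],[0,0,1,0,0,0]]]'; python3 - <<'E'
from station import *; from h import *
S=capture("side")
q=np.array([.6875,-.228,0]);c,s=np.cos(-.105),np.sin(-.105)
im=cv2.resize(S["img"],None,fx=6,fy=6,interpolation=cv2.INTER_CUBIC)
for th,col in((1.0,(0,0,255)),(1.15,(0,255,255)),(1.3,(0,255,0))):
  P=[]
  for r,y in((0,.105),(.208,.105),(.208,-.105)):
    x=.098-r*np.cos(th);X=np.array([q[0]+c*x-s*y,q[1]+s*x+c*y,.135+r*np.sin(th)]);P.append(proj(S,X)[0][::-1]*6+3)
  cv2.polylines(im,[np.int32(P)],False,col,1)
cv2.imwrite("pics/s5z.png",im[90*6:190*6,190*6:310*6])
E
```

```text
time: 9.35
tcp_pos: [0.5121, -0.2115, 0.0259]
tool_rot: [0.052, 0.999, -0.0, 0.002]
wrist_force: [-0.4, -0.3, 10.3]
width: -0.0001
```

View pics/s5z.png

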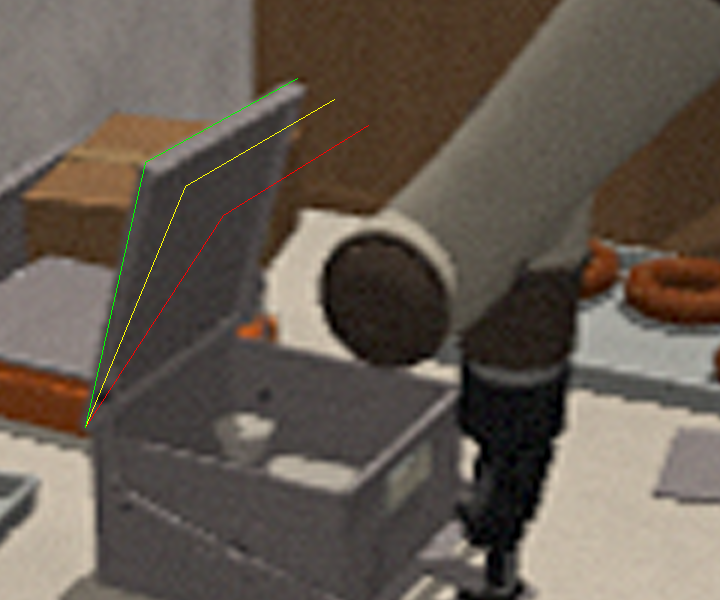

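The lid edge lies on the 1.30 rad (green) line and the force has risen at the stop, so it is fully open. I'll hold it for over 3 s.

```bash
for i in 1 2; do :; done; python3 -m inch '[[[0,0,0,0,0,0],[0,0,0,0,0,0],[0,0,0,0,0,0],[0,0,0,0,0,0],[0,0,0,0,0,0],[0,0,0,0,0,0],[0,0,0,0,0,0],[0,0,0,0,0,0],[0,0,0,0,0,0],[0,0,0,0,0,0],[0,0,0,0,0,0],[0,0,0,0,0,0],[0,0,0,0,0,0],[0,0,0,0,0,0],[0,0,0,0,0,0],[0,0,0,0,0,0],[0,0,0,0,0,0],[0,0,0,0,0,0],[0,0,0,0,0,0],[0,0,0,0,0,0]]]'
python3 -m inch '[[[0,0,0,0,0,0],[0,0,0,0,0,0],[0,0,0,0,0,0],[0,0,0,0,0,0],[0,0,0,0,0,0],[0,0,0,0,0,0],[0,0,0,0,0,0],[0,0,0,0,0,0],[0,0,0,0,0,0],[0,0,0,0,0,0],[0,0,0,0,0,0],[0,0,0,0,0,0],[0,0,0,0,0,0],[0,0,0,0,0,0],[0,0,0,0,0,0],[0,0,0,0,0,0],[0,0,0,0,0,0],[0,0,0,0,0,0],[0,0,0,0,0,0],[0,0,0,0,0,0]]]'
```

```text
time: 11.07
tcp_pos: [0.5121, -0.2115, 0.0259]
tool_rot: [0.052, 0.999, -0.0, 0.002]
wrist_force: [-0.3, -0.7, 8.7]
width: 0.0001
time: 12.73
tcp_pos: [0.512, -0.2115, 0.0259]
tool_rot: [0.052, 0.999, -0.0, 0.002]
wrist_force: [-0.3, -0.5, 9.4]
width: 0.0002
```

The hold is done. Now I'll let the lever up slowly at 2 mm per row, about 24 mm/s.

```bash
python3 -m inch '[[[0,0,-1,0,0,0],[0,0,-2,0,0,0],[0,0,-4,0,0,0],[0,0,-6,0,0,0],[0,0,-8,0,0,0],[0,0,-10,0,0,0],[0,0,-12,0,0,0],[0,0,-14,0,0,0],[0,0,-16,0,0,0],[0,0,-18,0,0,0],[0,0,-20,0,0,0],[0,0,-22,0,0,0],[0,0,-24,0,0,0],[0,0,-26,0,0,0],[0,0,-28,0,0,0],[0,0,-30,0,0,0],[0,0,-32,0,0,0],[0,0,-34,0,0,0],[0,0,-36,0,0,0],[0,0,-38,0,0,0]]]'
python3 -m inch '[[[0,0,-2,0,0,0],[0,0,-3.5,0,0,0],[0,0,-5,0,0,0],[0,0,-6.5,0,0,0],[0,0,-8,0,0,0],[0,0,-9.5,0,0,0],[0,0,-11,0,0,0],[0,0,-12.5,0,0,0],[0,0,-14,0,0,0],[0,0,-15,0,0,0],[0,0,-16,0,0,0],[0,0,-17,0,0,0],[0,0,-18,0,0,0],[0,0,-19,0,0,0],[0,0,-20,0,0,0],[0,0,-21,0,0,0],[0,0,-22,0,0,0],[0,0,-23,0,0,0],[0,0,-24,0,0,0],[0,0,-25,0,0,0]]]'
python3 st.py 6 side
```

```text
time: 14.4
tcp_pos: [0.5074, -0.2109, 0.062]
tool_rot: [0.052, 0.999, 0.0, -0.003]
wrist_force: [-3.0, 0.3, 7.4]
width: -0.0
time: 16.07
tcp_pos: [0.5094, -0.2111, 0.0876]
tool_rot: [0.052, 0.999, 0.0, -0.001]
wrist_force: [-0.7, -0.2, 6.5]
width: 0.0003
16.0667 [ 0.5093875  -0.21107027  0.08759171] 0.00025493965153098377 [-0.7374832  -0.21383939  6.51492034]
[[-0.995  0.104 -0.002]
 [ 0.104  0.995  0.   ]
 [ 0.002 -0.    -1.   ]]
to pad-5mm, tool mm: [-2.5  1.3 -8.4]
```

View pics/side6.png

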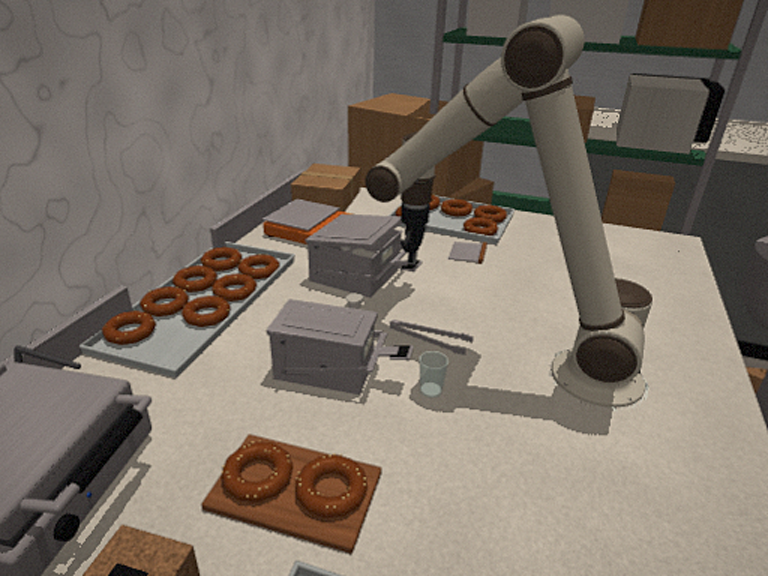

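The lid is almost shut and still carried, with 6.5 N on the finger. I'll finish slowly.

```bash
python3 -m inch '[[[0,0,-0.7,0,0,0],[0,0,-1.4,0,0,0],[0,0,-2.1,0,0,0],[0,0,-2.8,0,0,0],[0,0,-3.5,0,0,0],[0,0,-4.2,0,0,0],[0,0,-4.9,0,0,0],[0,0,-5.6,0,0,0],[0,0,-6.3,0,0,0],[0,0,-7,0,0,0],[0,0,-7.7,0,0,0],[0,0,-8.4,0,0,0],[0,0,-9.1,0,0,0],[0,0,-9.8,0,0,0],[0,0,-10.5,0,0,0],[0,0,-11.2,0,0,0],[0,0,-12,0,0,0],[0,0,-13,0,0,0],[0,0,-14,0,0,0],[0,0,-15,0,0,0]]]'
python3 -m inch '[[[0,0,-2,0,0,0],[0,0,-5,0,0,0],[0,0,-10,0,0,0],[0,0,-18,0,0,0],[2,0,-28,0,0,0],[8,0,-40,0,0,0],[16,0,-55,0,0,0],[26,0,-70,0,0,0],[38,0,-85,0,0,0],[50,0,-98,0,0,0],[60,0,-108,0,0,0],[66,0,-113,0,0,0],[68,0,-115,0,0,0],[68,0,-115,0,0,0]]]'
python3 st.py 7 side top
```

```text
time: 17.78
tcp_pos: [0.5087, -0.2108, 0.1013]
tool_rot: [0.052, 0.999, 0.0, -0.002]
wrist_force: [0.1, 0.7, -0.0]
width: -0.0003
time: 18.95
tcp_pos: [0.4425, -0.2041, 0.2183]
tool_rot: [0.052, 0.999, -0.0, 0.001]
wrist_force: [0.8, -0.5, -0.1]
width: -0.0001
18.95 [ 0.44249322 -0.2040556   0.21831873] -0.00012969880107783647 [ 0.84419163 -0.54751391 -0.05061301]
[[-0.995  0.104  0.002]
 [ 0.104  0.995 -0.   ]
 [-0.002  0.    -1.   ]]
to pad-5mm, tool mm: [-69.5   1.3 122.5]
```

View pics/side7.png

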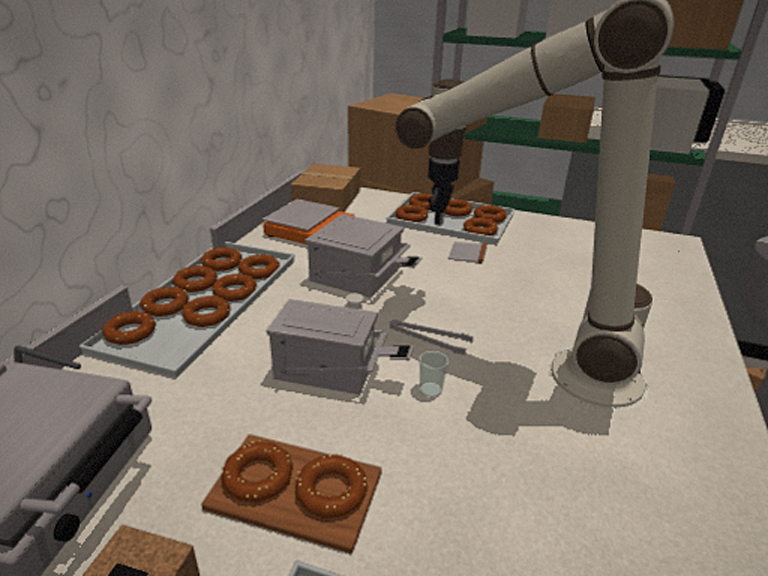

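View pics/top7.png

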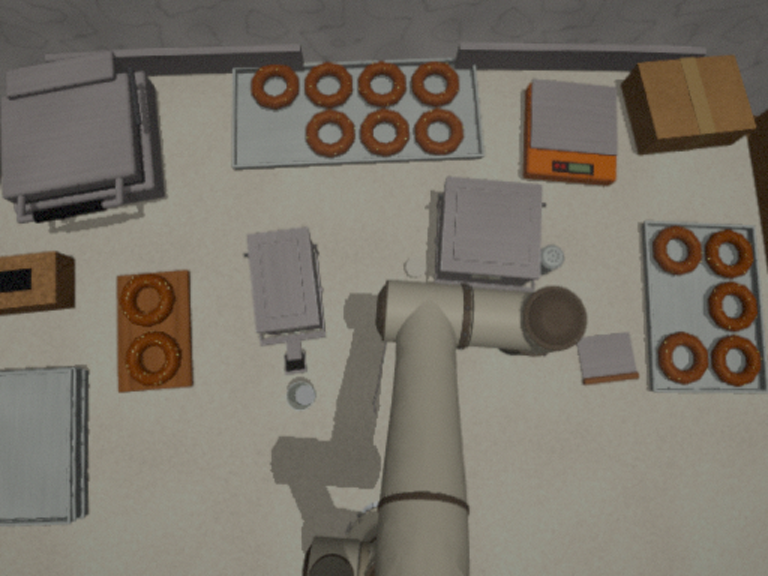

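Both lids look shut, nothing on the counter has visibly moved, and the arm is clear with about zero wrist force. I'll hand it in.

```bash
python3 -m inch '[[[0,0,0,0,0,0],[0,0,0,0,0,0],[0,0,0,0,0,0]]]'; python3 -c "
from station import bot; bot.sign_off()"
```

```text
time: 19.3
tcp_pos: [0.4428, -0.204, 0.2166]
tool_rot: [0.052, 0.999, 0.0, -0.001]
wrist_force: [-0.1, 0.2, -0.7]
width: -0.0002
the job is handed in; nothing more can be done
```

I worked the wide bin's lid by its lever alone, and the job is handed in at 19.3 s; no verdict is reported.

- **Opening:** I pressed the pad down with shut fingertips until it reached its stop. In the side picture the lid edge lay on the 1.30 rad line.
- **Holding:** I held it fully open for over 3 s with about 9 N on the finger.
- **Closing:** I let the lever up over about 5 s, then lifted clear and drew back. The finger still carried 6.5 N when the lid was nearly shut, and the force had dropped to zero by the end of the rise.

In the last pictures both lids look shut and the other things show no visible shift. The tongs were partly hidden by the arm in the top view but look in place from the side. The wrist force is about zero. I judged lid angle and speed from pictures and the planned motion, since there is no direct reading of them. No check failed. The top and side fits of the bin's position differed by about 7 mm, so I corrected the pad position with the wrist camera before pressing.

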